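Set the desk lamp over the clipboard

ROBOT

A 6-joint arm with a two-finger parallel gripper is mounted at the origin on the work surface. World frame = base frame: x ahead of the robot, y to its left, z up, the work surface at z = 0. Lengths are in m, angles in rad, forces in N, time in s.
With the tool pointing down it reaches from about 0.3 to 1 m from the base axis. Payload 5.1 kg.
Tool frame: the origin (TCP) lies at the very end of the fingers, on their centre line; the grasp point (between the pads) lies env.grip_point_offset behind it (env.grip_point_offset is the distance from the TCP to the grasp point, in m); z points along the fingers, y is the line along which they close (so a half turn about z gives the same grasp; the last joint's range is limited). The gripper opens to 95 mm and grips with 3 to 60 N. Pads are 20 mm wide; open, the fingers measure 119 mm over their backs; the gripper's body (75 mm by 180 mm) begins 59 mm behind the grasp point.
Start: joints at [-1.205, 0.124, 1.65, -0, 1.367, -0.083], TCP at [0.282, -0.586, 0.215] pointing down, gripper open.
Joint ranges: [-2.61, 2.61], [-1.02, 2.33], [0.03, 2.71], [-1.35, 4.49], [0.32, 2.68], [-2.91, 2.91]. Speed limits (rad/s): [2.57, 2.57, 3.14, 3.14, 3.14, 3.14].

INTERFACE

Orientations are given as a unit quaternion [x, y, z, w].
In Python, from station import env, get_image, camera_params, nets gives the robot as it stands. The module is installed in compiled form; this text tells all that it offers.
- The arm moves only by the shell command python3 -m crank 'ROWS' [OPENING]. ROWS is JSON, a list of rows, each an object of numbers: "tx", "ty", "tz": the shift along the tool's x, y, z in units of 200 mm (1.0 is 200 mm); "twist": the turn about the tool's z in units of 0.5 rad (1.0 is 0.5 rad). A call has 1 to 20 rows; each row is the pose to reach, as a shift and turn from the pose commanded when the call began, along the tool's axes at that moment; what a row does not reach only later rows make up. A row lasts 1/10 s, in which the tool goes at most 50 mm and 8.59 degrees, less where a joint would pass 70% of its speed; a pose out of reach is approached as far as the arm can. A call with a number of a shift or a turn outside -1 to 1 is refused whole. A call with a gripper value outside its range is refused whole. OPENING is the finger opening in mm, from 0 to 95.1, set as the call begins (- or left out, the last holds). The fingers move at their own pace and stop on an object; the grip force is fixed at half the most. Time passes only in rows, so rows that repeat a pose let the fingers close. It gives the time, the measured TCP pose, the force, the opening and the grip force at its end, in the units of the state.
- env.get_state(): the state, without advancing time (a new reading comes with each control period).
- get_image(name): name is "side" or "top" or "wrist"; returns the picture (420x560x3 uint8, red, green, blue); there is no depth.
- camera_params(name): a dict with "fx", "fy", "cx", "cy" (pixels), "distortion" ([k1, k2, p1, p2, k3] as OpenCV has them; the pictures are not rectified), "position" and "attitude" of the camera in the world; the wrist camera has in their place "mount" (4x4, takes a point from camera to tool coordinates, whose origin is the TCP and whose axes are the flange's). Camera axes: x right, y down, z forward; pixel columns grow to the right and rows downward; lengths in m; the calibration is good to about 2 mm. A picture is of the moment at which its call begins: read the wrist's pose just before it. camera_params takes no time and is no camera call.
- env.job_done(): hands the job in; it is judged then, once.
Trained networks look in the newest picture that a camera, given by its name, has taken for a name from the list of things; names that differ only in an ending like _2 or _b are one class to them, and where a whole thing is asked for, a point or a joint stands for the part that bears it (a point fixed in the world has none). Each returns a list of dicts, best first, with "conf" (0 to 1); they miss things now and then, are a little off and sometimes report something else, mostly with a low value. They report only what shows in the picture. A call takes as long as a camera call.
- nets.masks_of(camera, target): "mask" (420x560 bool, what is visible of it) and "box" ([centre column, centre row, width, height] in pixels, round what is visible of it).
The state is a dict: "clock": time; "joints": joint angles; "qvel": joint speeds; "tau": joint torques, N m; "eef_pos": TCP position; "eef_rot": TCP orientation; "ft_force": force on the tool from outside, world axes, zero at the start; "torque": the same for the moment, N m; "opening": finger opening in m; "grip_force": force on a finger pad.
Only numpy, scipy, OpenCV 4.12 (cv2) and the standard library are available. Lean on these libraries where they do the work, as an engineer would, in place of code of your own. Each camera call takes 0.05 s, during which the arm holds its last target. There are 200 camera calls.

TASK

Set the desk lamp to light the form on the clipboard: with one fingertip, push its arm round until the light bar hangs over the middle of the clipboard, and push the end of the light bar until it lies square across the page, parallel to the clip. Push gently - do not grip the lamp, lift it or shift its base - and leave the clipboard and everything else on the desk where they are.

Things in the scene. Friction and masses are not known exactly. Their poses are not given: they have to be found in the camera images.
- lamp: swing-arm desk lamp with a loose round dark steel base (200 mm across, 18 mm thick, about 3 kg) and a thin upright post (18 mm) at its centre; the arm's hub on top of the post spans heights 276 to 324 mm. Origin: centre of the base's underside on the desk, z up. Its x axis is the direction from which the arm angle is counted: at arm angle 0 the arm points along this body's -x.
- lamp_pivot (a point): point on the post's axis 300 mm above the desk, at the height of the arm's centre line; the arm turns about the vertical through it
- lamp_arm (a joint): angle of the arm about the post (rad, counter-clockwise seen from above is positive, stops at -1.3 and +1.3). The arm is a level dark round tube 16 mm thick with its centre line 300 mm above the desk, from the pivot out to 323 mm, with a 65 mm counterweight stub behind the post. Its friction takes about 2 N to overcome at mid-length; it stays where it is left.
- push_point (a point): point on the centre line of the arm tube, 170 mm out from the pivot: a good place to push sideways
- lamp_bar (a joint): angle of the light bar relative to the arm (rad, counter-clockwise from above is positive, stops at -1.3 and +1.3); 0 = bar at right angles to the arm, like a T. Light friction (under 1 N at the end of the bar, much less than moves the arm); stays where it is left.
- bar_center (a point): centre of the light bar, directly below the outer end of the arm, 323 mm from the post's axis and 269 mm above the desk. The bar is a flat silver LED light bar 280 mm long, 45 mm wide, 14 mm thick (heights 262 to 276 mm) with black end caps, turning about the vertical through this point. This frame's y axis runs along the bar's length.
- bar_left (a point): point in the middle of the bar's section, 120 mm from its centre towards its +y end
- bar_right (a point): point in the middle of the bar's section, 120 mm from its centre towards its -y end
- clipboard: brown board 240 x 165 x 4 mm with a white form and a steel clip (90 mm long, 16 mm high in all) at its far end; loose, leave alone. Origin: middle of its underside; x along its length towards the clip, y across the page, parallel to the clip. It lies left or right of the arm, its middle 305 to 342 mm from the post's axis, so the bar's centre can come within 20 mm of straight above it.
- notebook: closed blue spiral notebook 210 x 150 mm, 16 mm thick, on the other side of the lamp's middle line from the clipboard; not the one to light, to be left alone; noisy pose is of its origin at the centre of its underside
- stapler: red stapler 130 x 36 mm, 51 mm high, between clipboard and notebook; loose bystander; noisy pose is of its origin at the centre of its underside
- paper_cup: white cup 66 mm across, 75 mm high, in front of the lamp base; loose bystander; noisy pose is of its origin at the centre of its underside
- pen_cup: black pen cup 76 mm across with pens up to 194 mm high, beside the lamp base; loose bystander; noisy pose is of its origin at the centre of its underside
- water_bottle: clear water bottle 64 mm across, 210 mm high, on the other side of the lamp base; loose bystander; noisy pose is of its origin at the centre of its underside
- lamp_foot (a point): point on the upper face of the lamp's base, 90 mm from the post's axis along the lamp body's -x: shows whether the base has turned

How it is judged:
At the end, for the whole second after the job is handed in: The centre of the light bar is within 35 mm (seen from above) of straight over the middle of the clipboard, the bar is within 0.15 rad (about 8.5 degrees) of parallel to the clip, arm and bar are at rest, and the lamp base (standing flat) and the clipboard are within 15 mm of where they began (horizontal distance between bar_center and clipboard below 0.035 m and angle between the y axis of bar_center and the y axis of clipboard, either way round below 0.15 rad and velocity of joint lamp_arm between -0.05 and 0.05 rad/s and velocity of joint lamp_bar between -0.1 and 0.1 rad/s and distance of each of lamp_foot, clipboard from where it was at the start of the episode below 0.015 m and angle between lamp's own z axis and vertical below 0.03 rad); the robot touches nothing.
It fails at once if the lamp's base is shoved or turned (more than 15 mm), lifted or tipped (distance of any of lamp, lamp_foot from where it was at the start of the episode above 0.015 m or height (world z) of lamp above 0.006 m or angle between lamp's own z axis and vertical above 0.05 rad).
It fails at once if the lamp is gripped or pushed hard by the fingers (more than 15 N) (contact force between the fingers and lamp above 15 N).
It fails at once if the lamp is pushed by the arm or the gripper's body instead of the fingers (more than 3 N) (contact force between the arm and lamp above 3 N).
It fails at once if the clipboard is moved (more than 15 mm) (distance of clipboard from where it was at the start of the episode above 0.015 m).
It fails at once if another thing on the desk is moved (more than 20 mm) or lifted (distance of any of notebook, stapler, paper_cup, pen_cup, water_bottle from where it was at the start of the episode above 0.02 m).
It also fails if it takes over 58 s, if anything falls off the work surface, if the arm or the gripper's body presses on something with over 40 N, if the wrist force passes 120 N, or if a joint passes its speed limit or range.

## Working session

There is one attempt and no reset: what is moved stays moved. The work goes in short steps, Python scripts to look and compute and a shell command to move; the robot and the scene stay as the last step left them, time stands still between calls to the robot, and variables do not carry over. Pictures are saved under pics/ and viewed, at most 10 in all, crops included, and the job is handed in when it is done.

```bash
mkdir -p pics
cat > h.py <<'E'
import numpy as np, cv2
from station import env, get_image, camera_params, nets
from scipy.spatial.transform import Rotation as R
def cam(n):
    p=camera_params(n); K=np.array([[p['fx'],0,p['cx']],[0,p['fy'],p['cy']],[0,0,1.]]); return p,K,np.array(p['distortion'],float)
def att(p):
    a=np.array(p['attitude'],float)
    return a if a.shape==(3,3) else R.from_quat(a).as_matrix()
def toplane(n,uv,z):
    p,K,d=cam(n); u=cv2.undistortPoints(np.array(uv,float).reshape(-1,1,2),K,d).reshape(-1,2)
    r=np.c_[u,np.ones(len(u))]@att(p).T; o=np.array(p['position'])
    return o+r*((z-o[2])/r[:,2])[:,None]
def proj(n,P):
    p,K,d=cam(n); A=att(p); rv=cv2.Rodrigues(A.T)[0]; t=-A.T@np.array(p['position'])
    return cv2.projectPoints(np.array(P,float).reshape(-1,1,3),rv,t,K,d)[0].reshape(-1,2)
E
python3 - <<'E'
from h import *
for n in ('top','side'):
    im=get_image(n); cv2.imwrite(f'pics/{n}0.png',im[:,:,::-1]); print(n,camera_params(n))
    for t,z in (('lamp',.018),('lamp_arm',.3),('lamp_bar',.269),('clipboard',.004),('notebook',.016),('stapler',.05),('paper_cup',.075),('pen_cup',.1),('water_bottle',.2)):
        r=nets.masks_of(n,t)
        for q in r[:2]: print(t,round(q['conf'],2),np.round(q['box']),np.round(toplane(n,q['box'][:2],z)[0],3))
print(env.get_state())
E
```

```text
top {'fx': 418.50247606835865, 'fy': 418.50247606835865, 'cx': 279.56657714074373, 'cy': 202.5057301514041, 'distortion': array([-0.03098891,  0.        ,  0.        ,  0.        ,  0.        ]), 'position': array([ 0.49846571, -0.02795045,  1.05495825]), 'attitude': array([ 0.71032864, -0.70334139,  0.01905579, -0.01951894])}
lamp 0.8 [236. 208. 164. 250.] [0.541 0.08  0.018]
lamp_arm 0.72 [229. 210. 146. 247.] [0.525 0.064 0.3  ]
lamp_bar 0.55 [227. 287. 147.  94.] [0.382 0.068 0.269]
clipboard 0.9 [358. 240.  75. 105.] [ 0.463 -0.224  0.004]
clipboard 0.74 [236. 208. 164. 251.] [0.541 0.083 0.004]
notebook 0.64 [187. 244.  62.  89.] [0.451 0.202 0.016]
stapler 0.69 [274. 252.  28.  55.] [ 0.434 -0.014  0.05 ]
paper_cup 0.8 [271. 206.  32.  28.] [ 0.545 -0.007  0.075]
paper_cup 0.47 [225. 288. 146.  94.] [0.353 0.097 0.075]
pen_cup 0.97 [205. 158.  36.  42.] [0.651 0.146 0.1  ]
water_bottle 0.79 [341. 163.  32.  34.] [ 0.628 -0.153  0.2  ]
side {'fx': 529.8032679483238, 'fy': 529.8032679483238, 'cx': 281.32888756094144, 'cy': 212.0087420624736, 'distortion': array([-0.05694192,  0.
[... 1048 characters left out ...]
k': 1.0, 'joints': array([-1.20461838e+00,  1.23772073e-01,  1.65029691e+00, -8.36711857e-06,
        1.36747745e+00, -8.25958096e-02]), 'qvel': array([ 1.73141718e-04,  1.16365376e-04,  1.79946635e-03, -1.56334878e-03,
       -1.05987203e-05,  6.83324400e-04]), 'tau': array([-1.30821361e-03, -4.17596161e+01, -3.60236835e+01,  7.74247851e-02,
        4.29452781e-02,  6.15430309e-06]), 'eef_pos': array([ 0.28198239, -0.58564572,  0.21467613]), 'eef_rot': array([ 9.74930527e-01,  2.22509478e-01, -7.90597234e-07,  2.34561670e-05]), 'ft_force': array([0.1014949 , 0.26826761, 0.33211645]), 'torque': array([ 0.00805297,  0.01770942, -0.02625626]), 'grip_force': 0.0, 'opening': 0.09533648042084536}
```

View pics/top0.png

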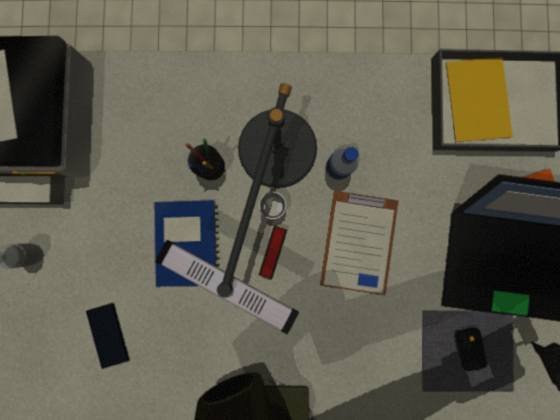

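View pics/side0.png

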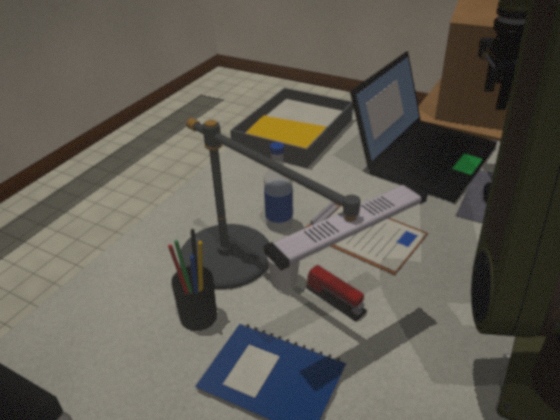

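The top picture shows the post's hub at (276,117), the arm end at (226,288), the bar from (165,254) to (290,320) and the clipboard at (359,243) with its clip at the top (366,200). The side view agrees with this. Next I fit the geometry.

Run:
```python
from h import *
im=get_image('top')
m=nets.masks_of('top','clipboard')[0]['mask'].astype(np.uint8)
c=max(cv2.findContours(m,0,1)[0],key=cv2.contourArea).reshape(-1,2)
P=toplane('top',c,.004)[:,:2]
r=cv2.minAreaRect((P*1000).astype(np.float32)); print('clip',r)
b=cv2.boxPoints(r)/1000; print(b)
clip=toplane('top',[[349,198],[385,205]],.016)[:,:2]; print('clip line',clip)
base=toplane('top',[[278,148]],.018)[0]; hub=toplane('top',[[276,116]],.324)[0]; end=toplane('top',[[226,288]],.3)[0]
print('base',base,'hub',hub,'armend',end,np.linalg.norm((end-hub)[:2]))
e=toplane('top',[[165,254],[290,320]],.276); print('bar ends',e,np.linalg.norm(e[1]-e[0]),e.mean(0))
g=cv2.cvtColor(im,cv2.COLOR_RGB2GRAY)
crop=cv2.resize(im[70:340,140:420],None,fx=2.2,fy=2.2)
print(np.array(camera_params('wrist')['mount']).round(3))
```

```text
clip ((457.14300537109375, -228.24188232421875), (168.0117950439453, 242.3998565673828), 81.90621948242188)
[[ 0.32532284 -0.2943468 ]
 [ 0.5653081  -0.32847518]
 [ 0.58896315 -0.16213696]
 [ 0.3489779  -0.12800857]]
clip line [[ 0.56814428 -0.19973775]
 [ 0.55157566 -0.28958036]]
base [ 0.69154787 -0.0217227   0.018     ] hub [ 0.6917927  -0.01943696  0.324     ] armend [0.38549248 0.06711086 0.3       ] 0.3182928676262606
bar ends [[ 0.44314096  0.18456302  0.276     ]
 [ 0.32464737 -0.04857299  0.276     ]] 0.26152079964985764 [0.38389417 0.06799502 0.276     ]
[[-0.    -0.965 -0.261  0.073]
 [ 1.    -0.001  0.001  0.001]
 [-0.001 -0.261  0.965 -0.17 ]
 [ 0.     0.     0.     1.   ]]
```

```bash
python3 -m crank '[{"tz":-0.95,"twist":0.9},{"tz":-0.95,"twist":0.9},{"tz":-0.95,"twist":0.9},{"tz":-0.95,"twist":0.9},{"tz":-0.95,"twist":0.9},{"tz":-0.95,"twist":0.9},{"tz":-0.95,"twist":0.9}]' 0; python3 -c "
from station import env;print(env.grip_point_offset)"
```

```text
0.0188schema error: expected keys tx, ty, tz, twist
```

```bash
python3 -m crank '[{"tx":0,"ty":0,"tz":-0.95,"twist":0.9},{"tx":0,"ty":0,"tz":-0.95,"twist":0.9},{"tx":0,"ty":0,"tz":-0.95,"twist":0.9},{"tx":0,"ty":0,"tz":-0.95,"twist":0.9},{"tx":0,"ty":0,"tz":-0.95,"twist":0.9},{"tx":0,"ty":0,"tz":-0.95,"twist":0.9}]' 0
```

```text
clock: 1.7
eef_pos: [0.2821, -0.586, 0.4064]
eef_rot: [1.0, -0.001, 0.001, 0.001]
ft_force: [-0.0, -0.0, -0.3]
opening: 0.0525
grip_force: 0.0
```

```bash
python3 -m crank '[{"tx":1,"ty":-1,"tz":0,"twist":0},{"tx":1,"ty":-1,"tz":0,"twist":0},{"tx":1,"ty":-1,"tz":0,"twist":0},{"tx":1,"ty":-1,"tz":0,"twist":0},{"tx":1,"ty":-1,"tz":0,"twist":0},{"tx":1,"ty":-1,"tz":0,"twist":0}]'
python3 -m crank '[{"tx":0.3,"ty":-1,"tz":0,"twist":0},{"tx":0.3,"ty":-1,"tz":0,"twist":0},{"tx":0.3,"ty":-1,"tz":0,"twist":0},{"tx":0.3,"ty":-1,"tz":0,"twist":0},{"tx":0.3,"ty":-1,"tz":0,"twist":0}]'
python3 -m crank '[{"tx":0,"ty":-1,"tz":0,"twist":0},{"tx":0,"ty":-1,"tz":0,"twist":0},{"tx":0,"ty":-1,"tz":0,"twist":0},{"tx":0,"ty":-1,"tz":0,"twist":0},{"tx":0,"ty":-1,"tz":0,"twist":0},{"tx":0,"ty":-1,"tz":0,"twist":0}]'
python3 -m crank '[{"tx":0,"ty":-0.3,"tz":0,"twist":0.56},{"tx":0,"ty":-0.3,"tz":0,"twist":0.56},{"tx":0,"ty":-0.3,"tz":0,"twist":0.56},{"tx":0,"ty":-0.3,"tz":0,"twist":0.56},{"tx":0,"ty":-0.3,"tz":0,"twist":0.56}]'
```

```text
clock: 2.3
eef_pos: [0.4836, -0.3829, 0.4016]
eef_rot: [1.0, 0.001, -0.001, -0.002]
ft_force: [0.1, -0.8, -0.8]
opening: 0.0049
grip_force: 0.0
clock: 2.8
eef_pos: [0.5428, -0.1814, 0.4021]
eef_rot: [1.0, 0.002, -0.002, -0.001]
ft_force: [0.1, 0.4, -0.5]
opening: 0.0006
grip_force: 0.0
clock: 3.4
eef_pos: [0.5423, 0.0144, 0.4027]
eef_rot: [1.0, 0.0, -0.001, 0.0]
ft_force: [0.8, 0.0, 0.2]
opening: 0.0003
grip_force: 0.0
clock: 3.9
eef_pos: [0.543, 0.0723, 0.4042]
eef_rot: [0.99, -0.14, -0.0, 0.0]
ft_force: [-0.2, -0.5, 1.4]
opening: 0.0007
grip_force: 0.0
```

```bash
python3 -m crank '[{"tx":0,"ty":0,"tz":0.2,"twist":0},{"tx":0,"ty":0,"tz":0.4,"twist":0},{"tx":0,"ty":0,"tz":0.58,"twist":0},{"tx":0,"ty":0,"tz":0.58,"twist":0},{"tx":0,"ty":0,"tz":0.58,"twist":0}]'
python3 - <<'E'
from h import *
s=env.get_state();print(s['eef_pos'],s['ft_force'])
cv2.imwrite('pics/t1.png',get_image('top')[60:340,120:430,::-1].repeat(2,0).repeat(2,1))
E
```

```text
clock: 4.4
eef_pos: [0.5428, 0.0732, 0.2889]
eef_rot: [0.99, -0.14, -0.0, 0.0]
ft_force: [0.5, -0.4, 0.6]
opening: 0.0002
grip_force: 0.0
[0.54280811 0.07315186 0.28894557] [ 0.52079388 -0.43653818  0.6364346 ]
```

View pics/t1.png

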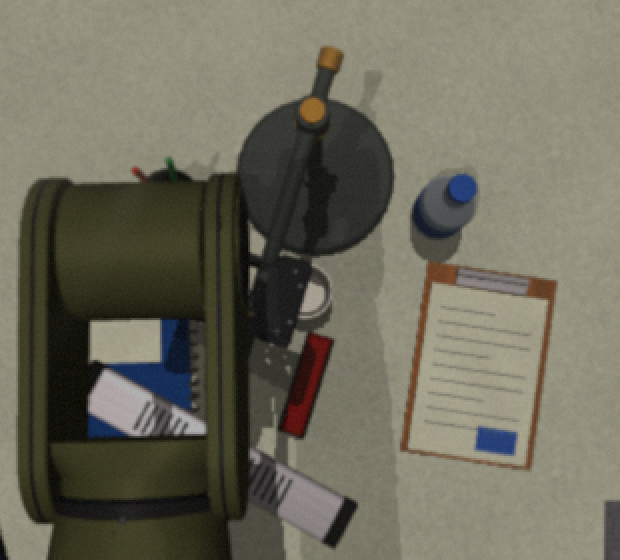

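The wrist sits over the left side of the arm, the lamp is undisturbed, and the clipboard is clear at about (480,365) in the crop. Next is a slow approach to contact.

```bash
python3 -m crank '[{"tx":0,"ty":0.03,"tz":0,"twist":0},{"tx":0,"ty":0.06,"tz":0,"twist":0},{"tx":0,"ty":0.09,"tz":0,"twist":0},{"tx":0,"ty":0.11,"tz":0,"twist":0},{"tx":0,"ty":0.13,"tz":0,"twist":0},{"tx":0,"ty":0.15,"tz":0,"twist":0},{"tx":0,"ty":0.17,"tz":0,"twist":0}]'
```

```text
clock: 5.15
eef_pos: [0.5333, 0.0415, 0.2886]
eef_rot: [0.99, -0.14, -0.0, -0.001]
ft_force: [0.0, 3.5, 0.5]
opening: 0.0007
grip_force: 1.3
```

```bash
python3 -m crank '[{"tx":-0.002,"ty":0.021,"tz":0,"twist":-0.05},{"tx":-0.004,"ty":0.043,"tz":0,"twist":-0.1},{"tx":-0.005,"ty":0.064,"tz":0,"twist":-0.15},{"tx":-0.006,"ty":0.085,"tz":0,"twist":-0.2},{"tx":-0.006,"ty":0.107,"tz":0,"twist":-0.25},{"tx":-0.005,"ty":0.128,"tz":0,"twist":-0.3},{"tx":-0.004,"ty":0.15,"tz":0,"twist":-0.35},{"tx":-0.003,"ty":0.171,"tz":0,"twist":-0.4},{"tx":-0.001,"ty":0.192,"tz":0,"twist":-0.45},{"tx":0.002,"ty":0.214,"tz":0,"twist":-0.5},{"tx":0.005,"ty":0.235,"tz":0,"twist":-0.55},{"tx":0.008,"ty":0.256,"tz":0,"twist":-0.6},{"tx":0.012,"ty":0.277,"tz":0,"twist":-0.65},{"tx":0.017,"ty":0.298,"tz":0,"twist":-0.7},{"tx":0.022,"ty":0.318,"tz":0,"twist":-0.75},{"tx":0.028,"ty":0.339,"tz":0,"twist":-0.8},{"tx":0.034,"ty":0.36,"tz":0,"twist":-0.85},{"tx":0.041,"ty":0.38,"tz":0,"twist":-0.9},{"tx":0.048,"ty":0.4,"tz":0,"twist":-0.95},{"tx":0.056,"ty":0.42,"tz":0,"twist":-1.0}]'
python3 - <<'E'
from h import *
for n in ('top','side'):
  cv2.imwrite(f'pics/{n}2.png',get_image(n)[:,:,::-1])
E
```

```text
clock: 7.15
eef_pos: [0.5211, -0.042, 0.2888]
eef_rot: [0.994, 0.11, 0.001, -0.001]
ft_force: [1.4, 2.1, -0.0]
opening: 0.0008
grip_force: 1.1
```

View pics/top2.png

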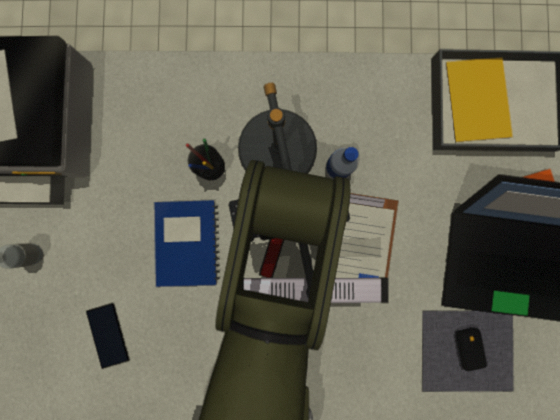

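The arm has swung to point almost straight toward the robot, with the bar at about (300,290). The base is still centred at (278,148) and the bystanders have not moved. I continue the arc for another 0.475 rad.

```bash
python3 -m crank '[{"tx":-0.002,"ty":0.021,"tz":0,"twist":-0.05},{"tx":-0.004,"ty":0.043,"tz":0,"twist":-0.1},{"tx":-0.005,"ty":0.064,"tz":0,"twist":-0.15},{"tx":-0.006,"ty":0.085,"tz":0,"twist":-0.2},{"tx":-0.006,"ty":0.107,"tz":0,"twist":-0.25},{"tx":-0.005,"ty":0.128,"tz":0,"twist":-0.3},{"tx":-0.004,"ty":0.15,"tz":0,"twist":-0.35},{"tx":-0.003,"ty":0.171,"tz":0,"twist":-0.4},{"tx":-0.001,"ty":0.192,"tz":0,"twist":-0.45},{"tx":0.002,"ty":0.214,"tz":0,"twist":-0.5},{"tx":0.005,"ty":0.235,"tz":0,"twist":-0.55},{"tx":0.008,"ty":0.256,"tz":0,"twist":-0.6},{"tx":0.012,"ty":0.277,"tz":0,"twist":-0.65},{"tx":0.017,"ty":0.298,"tz":0,"twist":-0.7},{"tx":0.022,"ty":0.318,"tz":0,"twist":-0.75},{"tx":0.028,"ty":0.339,"tz":0,"twist":-0.8},{"tx":0.034,"ty":0.36,"tz":0,"twist":-0.85},{"tx":0.041,"ty":0.38,"tz":0,"twist":-0.9},{"tx":0.048,"ty":0.4,"tz":0,"twist":-0.95}]'
python3 - <<'E'
from h import *
for n in ('top','side'):
  cv2.imwrite(f'pics/{n}3.png',get_image(n)[:,:,::-1])
E
```

```text
clock: 9.15
eef_pos: [0.5475, -0.1179, 0.2886]
eef_rot: [0.94, 0.341, 0.0, -0.001]
ft_force: [-0.4, 2.0, 0.8]
opening: 0.0008
grip_force: 1.0
```

View pics/top3.png

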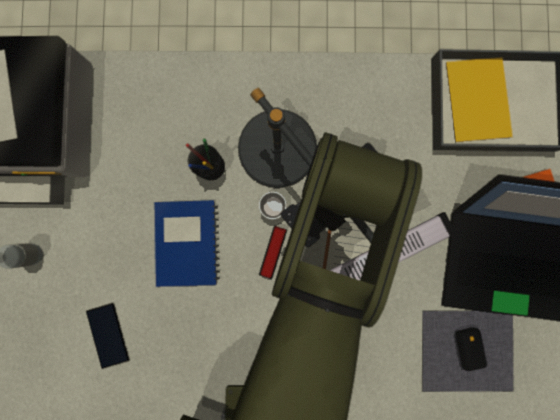

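The bar now hangs over the clipboard at about (385,260). Its measured arm direction is roughly 220.7°, against a target of 221.5°. I back off, go up, and move over to the near side of the bar's left end.

```bash
python3 -m crank '[{"tx":0,"ty":-0.1,"tz":0,"twist":0},{"tx":0,"ty":-0.2,"tz":0,"twist":0},{"tx":0,"ty":-0.2,"tz":-0.15,"twist":0},{"tx":0,"ty":-0.2,"tz":-0.4,"twist":0},{"tx":0,"ty":-0.2,"tz":-0.58,"twist":0},{"tx":0,"ty":-0.2,"tz":-0.58,"twist":0}]'
python3 -m crank '[{"tx":-0.25,"ty":-0.09,"tz":0,"twist":0.25},{"tx":-0.5,"ty":-0.17,"tz":0,"twist":0.5},{"tx":-0.75,"ty":-0.25,"tz":0,"twist":0.75},{"tx":-0.94,"ty":-0.33,"tz":0,"twist":1},{"tx":-0.94,"ty":-0.33,"tz":0,"twist":1},{"tx":-0.94,"ty":-0.33,"tz":0,"twist":1},{"tx":-0.94,"ty":-0.33,"tz":0,"twist":1}]'
python3 - <<'E'
from h import *
for n in ('top','side'):
  cv2.imwrite(f'pics/{n}4.png',get_image(n)[:,:,::-1])
E
```

```text
clock: 9.85
eef_pos: [0.5234, -0.0883, 0.4121]
eef_rot: [0.941, 0.34, 0.005, 0.004]
ft_force: [-0.3, -0.4, 0.9]
opening: 0.0006
grip_force: 0.0
clock: 10.55
eef_pos: [0.3356, -0.157, 0.404]
eef_rot: [0.995, 0.097, -0.0, -0.0]
ft_force: [0.3, -0.2, -0.4]
opening: 0.0003
grip_force: 0.0
```

View pics/top4.png

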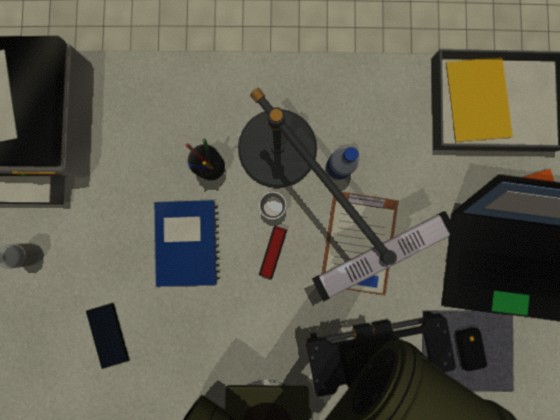

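View pics/side4.png

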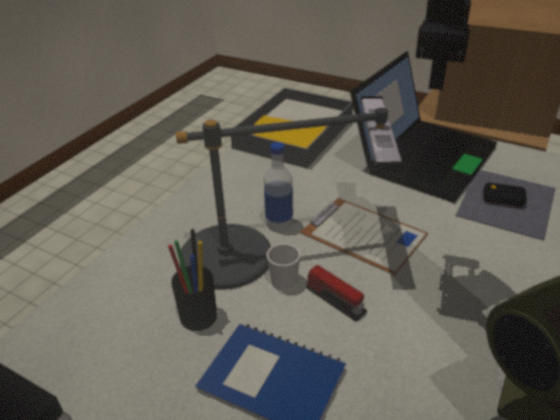

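The lamp is fully visible: arm end at (389,258), bar from (316,288) to (448,225), base and bystanders unmoved. I measure from these.

Run:
```python
from h import *
e=toplane('top',[[318,288],[447,224]],.276)[:,:2]; c=toplane('top',[[389,258]],.3)[0,:2]
d=e[0]-e[1];print(e,e.mean(0),c,'bar deg',np.degrees(np.arctan2(d[1],d[0])))
v=c-np.array([.692,-.02]);print('arm deg',np.degrees(np.arctan2(v[1],v[0]))+360,np.linalg.norm(v))
a=np.radians(np.degrees(np.arctan2(v[1],v[0])));C=np.array([.692,-.02])+.323*np.array([np.cos(a),np.sin(a)])
print('center',C,'err mm',1000*np.linalg.norm(C-[.457,-.228]))
```

```text
[[ 0.38363079 -0.09974941]
 [ 0.50388264 -0.34038779]] [ 0.44375672 -0.2200686 ] [ 0.44170066 -0.22501984] bar deg 116.5522218751384
arm deg 219.32085765434442 0.3235473618041802
center [ 0.4421241 -0.224673 ] err mm 15.243399372461123
```

```bash
python3 -m crank '[{"tx":0,"ty":0,"tz":0.2,"twist":0},{"tx":0,"ty":0,"tz":0.4,"twist":0},{"tx":0,"ty":0,"tz":0.6,"twist":0},{"tx":0,"ty":0,"tz":0.74,"twist":0},{"tx":0,"ty":0,"tz":0.74,"twist":0},{"tx":0,"ty":0,"tz":0.74,"twist":0}]'
python3 -m crank '[{"tx":0.03,"ty":-0.01,"tz":0,"twist":0},{"tx":0.06,"ty":-0.02,"tz":0,"twist":0},{"tx":0.09,"ty":-0.03,"tz":0,"twist":0},{"tx":0.11,"ty":-0.04,"tz":0,"twist":0},{"tx":0.13,"ty":-0.045,"tz":0,"twist":0},{"tx":0.15,"ty":-0.05,"tz":0,"twist":0},{"tx":0.17,"ty":-0.06,"tz":0,"twist":0},{"tx":0.19,"ty":-0.065,"tz":0,"twist":0},{"tx":0.21,"ty":-0.07,"tz":0,"twist":0},{"tx":0.23,"ty":-0.08,"tz":0,"twist":0},{"tx":0.25,"ty":-0.085,"tz":0,"twist":0},{"tx":0.27,"ty":-0.09,"tz":0,"twist":0},{"tx":0.29,"ty":-0.1,"tz":0,"twist":0},{"tx":0.31,"ty":-0.11,"tz":0,"twist":0},{"tx":0.33,"ty":-0.12,"tz":0,"twist":0},{"tx":0.35,"ty":-0.13,"tz":0,"twist":0},{"tx":0.37,"ty":-0.135,"tz":0,"twist":0},{"tx":0.39,"ty":-0.14,"tz":0,"twist":0},{"tx":0.41,"ty":-0.145,"tz":0,"twist":0},{"tx":0.43,"ty":-0.15,"tz":0,"twist":0}]'
python3 - <<'E'
from h import *
for n in ('top','side'):
  cv2.imwrite(f'pics/{n}5.png',get_image(n)[:,:,::-1])
E
```

```text
clock: 11.25
eef_pos: [0.3357, -0.1568, 0.2569]
eef_rot: [0.995, 0.097, -0.0, -0.0]
ft_force: [-0.0, 0.0, 1.2]
opening: 0.0004
grip_force: 0.0
clock: 13.25
eef_pos: [0.4141, -0.111, 0.2566]
eef_rot: [0.995, 0.097, -0.0, -0.0]
ft_force: [-0.9, -0.4, -0.6]
opening: 0.0003
grip_force: 0.3
```

View pics/top5.png

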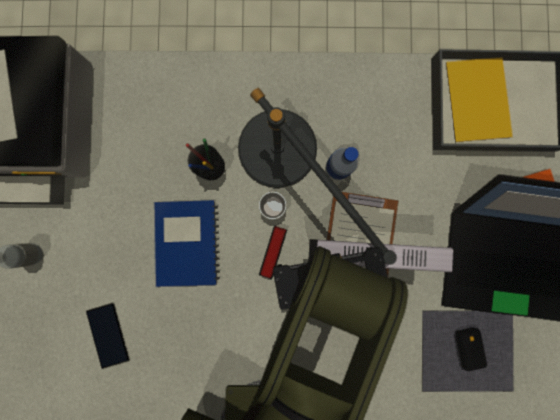

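The arm has stayed put and the bar is nearly square: its upper edge runs from (320,240) to (452,248), about 4 to 5° short of the page. I add another 9 mm, then back off and check.

```bash
python3 -m crank '[{"tx":0.012,"ty":-0.004,"tz":0,"twist":0},{"tx":0.024,"ty":-0.008,"tz":0,"twist":0},{"tx":0.036,"ty":-0.012,"tz":0,"twist":0},{"tx":0.048,"ty":-0.016,"tz":0,"twist":0},{"tx":0.048,"ty":-0.016,"tz":0,"twist":0},{"tx":0,"ty":0,"tz":0,"twist":0},{"tx":-0.15,"ty":0,"tz":0,"twist":0},{"tx":-0.35,"ty":0,"tz":0,"twist":0},{"tx":-0.4,"ty":0,"tz":-0.2,"twist":0},{"tx":-0.4,"ty":0,"tz":-0.45,"twist":0},{"tx":-0.4,"ty":0,"tz":-0.7,"twist":0},{"tx":-0.4,"ty":0,"tz":-0.7,"twist":0}]'
python3 - <<'E'
from h import *
for n in ('side','top'):
  im=get_image(n); cv2.imwrite(f'pics/{n}6.png',im[:,:,::-1])
cv2.imwrite('pics/t6c.png',cv2.resize(im[80:320,230:470,::-1],None,fx=2.5,fy=2.5))
E
```

```text
clock: 14.55
eef_pos: [0.3362, -0.1276, 0.4049]
eef_rot: [0.995, 0.096, 0.006, 0.004]
ft_force: [-0.3, -0.4, 0.2]
opening: 0.0005
grip_force: 0.0
```

View pics/t6c.png

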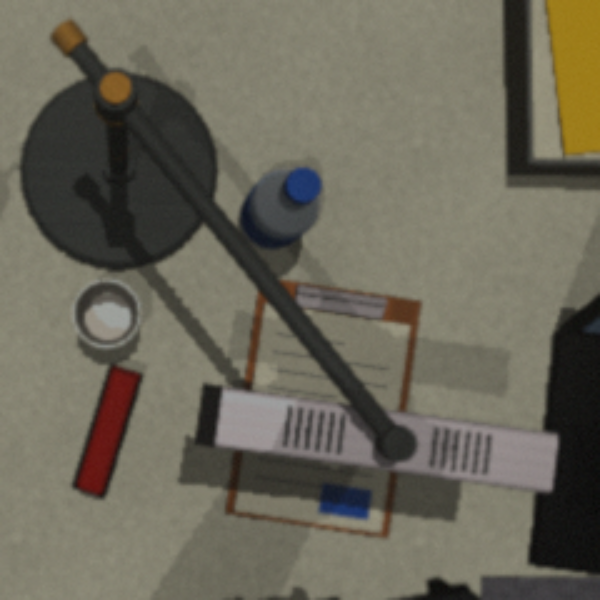

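The bar's edge (205,385)–(558,435) and the clipboard's top edge (265,280)–(420,302) both slope 8.1°. The arm end, at full-image pixel (388,257), has not moved, which puts the bar's centre about 15 mm from the clipboard's middle. The base and bystanders are in place and the robot is clear.

```bash
python3 -c "
from station import env;print(env.job_done())"
```

```text
the job is handed in; nothing more can be done
None
```

I've handed the job in: by my last camera measurements the light bar's centre is about 15 mm from over the clipboard's middle and the bar is parallel to the clip to within about a degree; the base and everything else on the desk look unmoved, but the hand-in returned no verdict.

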